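# Bring a coated glass plate out over the end of its coating board

## Robot

A 6-joint arm with a two-finger parallel gripper is mounted at the origin on a cart in front of the work surface, level with it; the furniture and walls round the work are solid. World frame = base frame: x ahead of the robot, y to its left, z up, the work surface at z = 0. Lengths are in m, angles in rad, forces in N, time in s.
With the tool pointing down it reaches from about 0.35 to 0.975 m from the base axis. Payload 4.9 kg.
Tool frame: the origin (TCP) lies on the mounting face of the last link; the fingertips stand 173 mm ahead of it and the grasp point (between the pads) lies 155 mm ahead of it; z points along the fingers, y is the line along which they close (so a half turn about z gives the same grasp; the last joint's range is limited). The gripper opens to 85 mm and grips with 20 to 120 N. Pads are 22 mm wide; open, the fingers measure 114 mm over their backs; the gripper's body (76 mm by 85 mm) begins 54 mm behind the grasp point. The pads swing forward as they close: fully open they stand 13 mm farther back than shut.
Start: joints at [-1.263, 0.053, 1.613, -0, 1.476, -0.119], TCP at [0.259, -0.569, 0.405] pointing down, gripper open.
Joint ranges: [-3.01, 3.01], [-1.01, 2.22], [0.06, 2.58], [-1.02, 4.17], [0.09, 2.62], [-3.14, 3.14]. Speed limits (rad/s): [2.57, 2.57, 3.14, 3.14, 3.14, 3.14].

## Interface

Orientations are given as a rotation vector (axis times angle).
In Python, from station import monitor, eyes, finish_job gives the robot as it stands. The module is installed in compiled form; this text tells all that it offers.
- The arm moves only by the tool step_arm, never from a script. Its argument "commands" is a list of rows, each a list of 3 entries, a list of its own where there are three numbers: the opening in per cent of the stroke, from 0 (shut) to 100 (fully open), then the shift along the tool's x, y, z in mm, then the turn about the tool's z in degrees. In form: [[hand, [x, y, z], yaw], ...]. A call has 1 to 12 rows; each row is the pose to reach, as a shift and turn from the pose commanded when the call began, along the tool's axes at that moment; what a row does not reach only later rows make up. A row lasts 1/8 s, in which the tool goes at most 62.5 mm and 10.7 degrees, less where a joint would pass 70% of its speed; a pose out of reach is approached as far as the arm can. A call with a gripper value outside its range is refused whole. The fingers move at their own pace and stop on an object; "squeeze" is the grip in N (left out, the last holds). Time passes only in rows, so rows that repeat a pose let the fingers close. It gives the time, the measured TCP pose, the force, the opening and the grip force at its end, in the units of the state.
- monitor.get_obs(): the state, without advancing time (a new reading comes with each control period).
- eyes.get_image(name): name is "scene" or "side" or "wrist"; returns the picture (384x512x3 uint8, red, green, blue); there is no depth.
- eyes.camera_info(name): a dict with "camera_matrix" (3x3 intrinsics, pixels), "extrinsics" (4x4, takes a point from camera to world coordinates). Camera axes: x right, y down, z forward; pixel columns grow to the right and rows downward; lengths in m; the calibration is good to about 2 mm. A picture is of the moment at which its call begins: read the wrist's pose just before it. camera_info takes no time and is no camera call; for the wrist camera it gives the pose at the moment of the call.
- finish_job(): hands the job in; it is judged then, once.
The state is a dict: "t": time; "q": joint angles; "dq": joint speeds; "effort": joint torques, N m; "tool_pos": TCP position; "tool_rot": TCP orientation; "contact_force": force on the tool from outside, world axes, zero at the start; "wrist_torque": the same for the moment, N m; "opening": finger opening in m; "grip_force": force on a finger pad.
Only numpy, scipy, OpenCV 4.12 (cv2) and the standard library are available. Lean on these libraries where they do the work, as an engineer would, in place of code of your own. Each camera call takes 0.05 s, during which the arm holds its last target. There are 200 camera calls.

## Task

The coated glass plate on the coating board is to be picked up later by its bare edges: with a fingertip, push the stop bolt at the front end of the board fully open, then push the plate from behind along the rails until about 3 cm of it stick out over the open front end. Leave it lying flat on the board like that: do not lift it, do not touch its white coating, and do not disturb the things standing around.

Things in the scene. Friction and masses are not known exactly. Their poses are not given: they have to be found in the camera images.
- board: plate-coating board, fixed: grey bed 220 mm long (its x) by 170 mm wide (its y), top 45 mm above the bench. Origin at bench level under its centre; x points away from the open front end, y left, z up. Two rails 8 mm high, 14 mm wide run along x from 22 mm behind the front edge to the rear edge; the channel between is 104 mm wide, open at both ends, 60 mm or more of bare bed behind the plate.
- mouth (a point): middle of the board's front top edge, level with the bed (45 mm above the bench); axes as the board's
- stop_bolt (a joint): steel bolt 12 mm wide, 93 long, top 9 mm above the bed, across the left part of the channel's front end; slides along the board's y, centre line 10 mm behind the front edge. 0 to 0.005 m = shut, 35 to 40 mm into the channel before the plate; 0.046 m = fully open at its end stop, clear of the channel. 1.2 N of friction; stays where left. A 13 mm high staple guides it on the left edge.
- tab (a point): centre of the inner (right-hand) face of the bolt's upright thumb tab: push here to the board's +y to open. Tab 26 mm wide along x, 5 mm thick, standing 7 to 27 mm above the bed; this point is 18 mm above the bed and moves with the bolt. Below it the bolt reaches 9 mm further to -y, up to 9 mm above the bed.
- plate: loose glass plate 100 x 100 x 6 mm, about 0.17 kg, lying flat on the bed between the rails, 2 mm free on each side. Origin at the centre of its underside; axes as the board's
- layer: white coating on top of the plate, 86 x 86 mm, 1.5 mm thick, which leaves 7 mm of bare glass all round; origin at the centre of its underside, 6 mm above the bed
- plate_front (a point): middle of the plate's front edge (towards the mouth), half-way up its thickness, 3 mm above the bed
- plate_rear (a point): middle of the plate's rear edge (away from the mouth), half-way up its thickness, 3 mm above the bed: push here
- felt_pen: black felt pen lying beside the board, 138 mm long; origin at the centre of its underside; leave it alone
- forceps: steel forceps lying beside the board, 104 mm long; origin at the centre of its underside; leave it alone
- petri_dish: covered dish, 62 mm across and 16 mm high, behind the board; origin at the centre of its underside; leave it alone
- beaker: glass beaker, 50 mm across and 68 mm high, behind the board; origin at the centre of its underside; leave it alone
- brown_vial: brown glass vial with a blue cap, 12 mm across and 32 mm high, standing to the right of the board; origin at the centre of its underside; leave it alone
- clear_vial: clear glass vial with a white cap, 12 mm across and 32 mm high, standing to the right of the board; origin at the centre of its underside; leave it alone
Mind the look-alikes: they are no part of the job. Leave any black look-alike of the plate alone.

How it is judged:
By the outcome, as a careful person would: the job done as asked, in the order asked, and still so for the second after the job is handed in, with the robot touching nothing.
It also fails if it takes over 48 s, if anything falls off the work surface, if the arm or the gripper's body presses on something with over 40 N, if the wrist force passes 120 N, or if a joint passes its speed limit or range.

## Working session

There is one attempt and no reset: what is moved stays moved. The work goes in short steps, Python scripts to look and compute and a tool call to move; the robot and the scene stay as the last step left them, time stands still between calls to the robot, and variables do not carry over. Pictures are saved under pics/ and viewed, at most 10 in all, crops included, and the job is handed in when it is done.

Besides the shell and the picture viewer there is one more tool, called as name(argument=value, ...), one argument or row to a line, values as JSON. step_arm: Moves the arm, as the interface text tells. Its arguments: {"type":"object","properties":{"commands":{"type":"array"},"squeeze":{"type":"number"}},"required":["commands"]}

```bash
mkdir -p pics
python3 - <<'E'
from station import monitor, eyes
import cv2,numpy as np
o=monitor.get_obs();print(o['t'],o['tool_pos'],o['tool_rot'],o['opening'])
for n in('scene','side'):
    im=eyes.get_image(n);cv2.imwrite(f'pics/{n}0.png',im[:,:,::-1]);c=eyes.camera_info(n);print(n,c['camera_matrix'],c['extrinsics'])
E
```

```text
0.0 [ 0.25864136 -0.56867828  0.40346285] [-3.06834076e+00 -6.64936829e-01  2.89637370e-04] 0.085451447776789
scene [[362.47116501   0.         251.16925012]
 [  0.         362.47116501 193.67524216]
 [  0.           0.           1.        ]] [[-0.82339305 -0.24486087  0.51192483  0.18443934]
 [-0.56738327  0.37113983 -0.73507241  0.65672797]
 [-0.01000522 -0.8957111  -0.44452392  0.47490226]
 [ 0.          0.          0.          1.        ]]
side [[469.2536119    0.         249.14926676]
 [  0.         469.2536119  194.93782538]
 [  0.           0.           1.        ]] [[ 0.94052556  0.29039916 -0.17629519  0.79053587]
 [ 0.33958052 -0.78861118  0.51261826 -0.44733909]
 [ 0.00983555 -0.54199699 -0.84032287  0.8598146 ]
 [ 0.          0.          0.          1.        ]]
```

View pics/scene0.png

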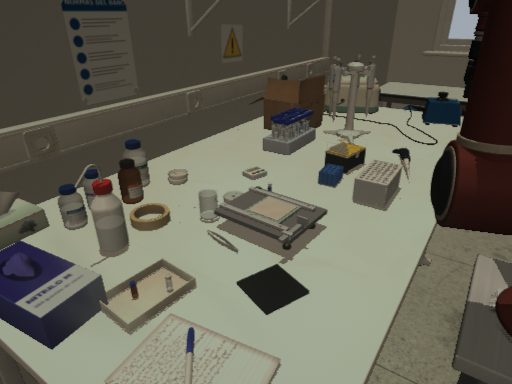

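View pics/side0.png

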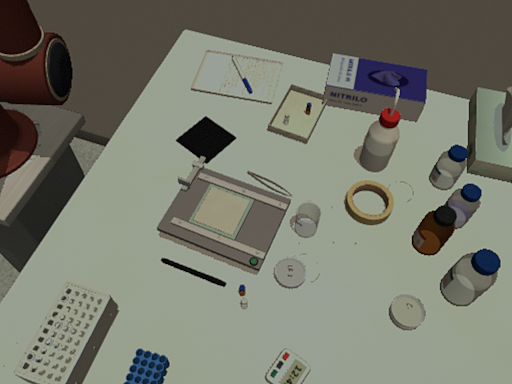

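The side view shows the board at about (225,215), with its front end at left and the bolt at about (190,172). I'll zoom in on it.

Run:
```python
import cv2
a=cv2.imread('pics/side0.png')[145:275,145:305]
cv2.imwrite('pics/sidec.png',cv2.resize(a,None,fx=4.6,fy=4.6,interpolation=cv2.INTER_CUBIC))
a=cv2.imread('pics/scene0.png')[170:260,200:340]
cv2.imwrite('pics/scenec.png',cv2.resize(a,None,fx=5,fy=5,interpolation=cv2.INTER_CUBIC))
```

```text
(no output)
```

View pics/sidec.png

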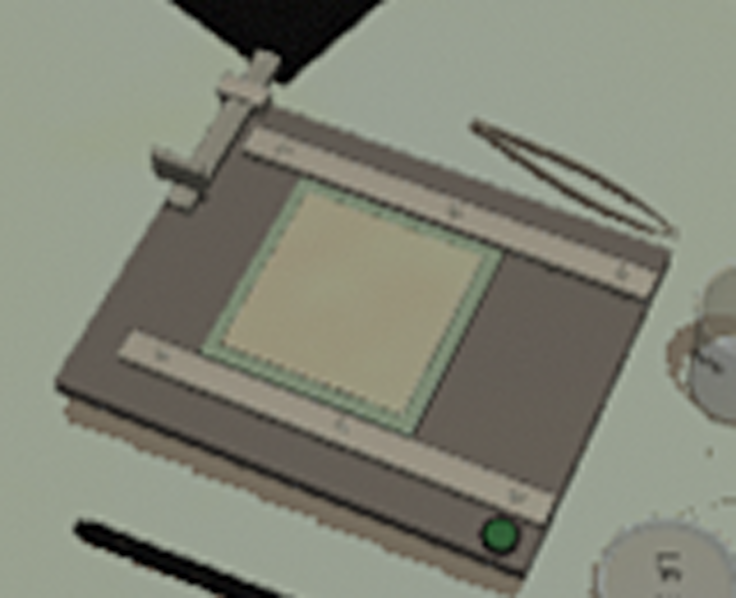

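View pics/scenec.png

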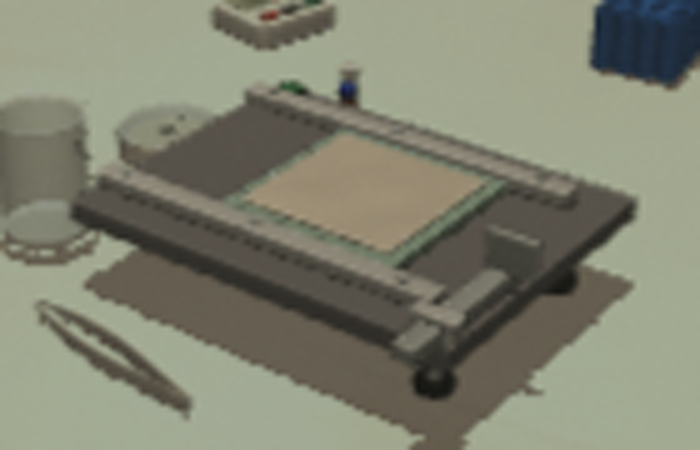

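```bash
cat > h.py <<'E'
import numpy as np
from station import monitor, eyes
from scipy.optimize import least_squares
def ray(name,px,z,info=None):
    c=info or eyes.camera_info(name);K=np.array(c['camera_matrix']);E=np.array(c['extrinsics'])
    d=E[:3,:3]@np.linalg.solve(K,[px[0],px[1],1]);o=E[:3,3];return o+d*(z-o[2])/d[2]
sc=lambda u,v:((u+.5)/4.6-.5+145,(v+.5)/4.6-.5+145)
cc=lambda u,v:((u+.5)/5-.5+200,(v+.5)/5-.5+170)
def fit(P,M):
    r=lambda p:(np.c_[np.cos(p[2])*M[:,0]-np.sin(p[2])*M[:,1]+p[0],np.sin(p[2])*M[:,0]+np.cos(p[2])*M[:,1]+p[1]]-P).ravel()
    s=least_squares(r,[P[:,0].mean(),P[:,1].mean(),0]);return s.x,s.fun.reshape(-1,2)
def tob(p,w):
    c,s=np.cos(p[2]),np.sin(p[2]);d=np.asarray(w)[:2]-p[:2];return np.array([c*d[0]+s*d[1],-s*d[0]+c*d[1]])
E
python3 - <<'E'
from h import *
np.set_printoptions(precision=4,suppress=True)
b=[(58,383,.045,-.11,-.085),(523,575,.045,.11,-.085),(670,252,.045,.11,.085),(250,128,.053,-.088,.066),(243,152,.053,-.088,.052),(133,330,.053,-.088,-.052),(118,357,.053,-.088,-.066),(553,495,.053,.11,-.052),(545,522,.053,.11,-.066),(645,298,.053,.11,.052)]
P=np.array([ray('side',sc(u,v),z)[:2] for u,v,z,_,_ in b]);M=np.array([r[3:] for r in b])
p,res=fit(P,M);print('side board',p,np.degrees(p[2]));print(res*1000)
for u,v in[(300,180),(503,250),(413,433),(205,350)]:print('plate',tob(p,ray('side',sc(u,v),.051))*1000)
for u,v,z in[(153,150,.072),(203,183,.072),(168,200,.054),(200,210,.054)]:print('tab/bolt',tob(p,ray('side',sc(u,v),z))*1000)
b=[(637,205,.045,-.11,-.085),(72,208,.045,.11,.085),(578,188,.053,-.088,-.066),(250,88,.053,.11,-.066),(122,163,.053,.11,.052),(100,178,.053,.11,.066)]
P=np.array([ray('scene',cc(u,v),z)[:2] for u,v,z,_,_ in b]);M=np.array([r[3:] for r in b])
p2,res=fit(P,M);print('scene board',p2,np.degrees(p2[2]));print(res*1000)
for u,v in[(345,133),(505,182),(395,262),(232,200)]:print('plate',tob(p2,ray('scene',cc(u,v),.051))*1000)
for u,v,z in[(487,228,.072),(541,243,.072)]:print('tab',tob(p2,ray('scene',cc(u,v),z))*1000)
o=monitor.get_obs();from scipy.spatial.transform import Rotation as R
print(R.from_rotvec(o['tool_rot']).as_matrix())
E
```

```text
side board [ 0.5882 -0.0085 -0.0586] -3.358439764572372
[[-2.2997 -1.2431]
 [ 0.7279  1.2187]
 [ 0.3323  1.2429]
 [ 1.4011  1.1827]
 [-1.7169  0.6521]
 [-0.3701 -0.689 ]
 [-0.8048 -0.2947]
 [ 1.8124 -0.3166]
 [ 0.1352 -1.6201]
 [ 0.7825 -0.133 ]]
plate [-56.4957  49.1244]
plate [42.2808 51.3239]
plate [ 43.0128 -47.6924]
plate [-55.4039 -46.8084]
tab/bolt [-115.94     25.1764]
tab/bolt [-87.5001  18.2765]
tab/bolt [-104.8331   13.9808]
tab/bolt [-89.2629  14.927 ]
scene board [ 0.5878 -0.0039 -0.0553] -3.1657905802992
[[-0.0208 -3.2568]
 [ 1.7308  0.0606]
 [-2.382   0.7609]
 [-2.2951 -4.7342]
 [ 0.677   5.8381]
 [ 2.29    1.3313]]
plate [ 41.5781 -50.8586]
plate [-52.2634 -54.0826]
plate [-51.6396  41.6826]
plate [43.906  40.3703]
tab [-87.2104  22.2095]
tab [-113.0483   19.4222]
[[ 0.9103  0.414  -0.0006]
 [ 0.414  -0.9103  0.0018]
 [ 0.0002 -0.0019 -1.    ]]
```

```bash
cat >> h.py <<'E'
from scipy.spatial.transform import Rotation as R
B=np.array([.588,-.0078,-.058])
def bw(x,y,z):
    c,s=np.cos(B[2]),np.sin(B[2]);x/=1e3;y/=1e3;return np.array([B[0]+c*x-s*y,B[1]+s*x+c*y,z/1e3])
def shift(x,y,ztip):
    "board x,y mm, tip height mm -> shift in tool axes mm, yaw deg to align tool x with board x"
    o=monitor.get_obs();T=R.from_rotvec(o['tool_rot']).as_matrix()
    d=T.T@(bw(x,y,ztip+173)-o['tool_pos'])*1e3
    yaw=np.degrees(np.arctan2(T[1,0],T[0,0])-B[2]);return d.round(1),round(yaw,2)
def where():
    o=monitor.get_obs();T=R.from_rotvec(o['tool_rot']).as_matrix();p=o['tool_pos']+T[:,2]*.173
    print('t',round(o['t'],2),'tip board',(tob(B,p)*1e3).round(1),'z',(p[2]*1e3).round(1),'F',np.round(o['contact_force'],2),'open',o['opening'])
E
python3 -c "
from h import *
where();print(shift(-101,-8,110),shift(-101,-8,58))"
```

```text
t 0.1 tip board [-296.4 -578.7] z 230.6 F [0.45 0.27 0.03] open 0.0856343770549227
(array([ 438.9, -414. ,  121.5]), np.float64(27.78)) (array([ 438.9, -413.9,  173.5]), np.float64(27.78))
```

step_arm(
  commands=[
    [0,[37,-35,0],4],
    [0,[80,-76,0],8],
    [0,[123,-116,0],12],
    [0,[166,-156,0],16],
    [0,[209,-197,0],20],
    [0,[252,-237,0],24],
    [0,[295,-278,0],27.8],
    [0,[338,-319,30],27.8],
    [0,[380,-358,60],27.8],
    [0,[420,-396,90],27.8],
    [0,[439,-414,110],27.8],
    [0,[439,-414,110],27.8],
  ],
  squeeze=20,
)

```text
t: 1.6
tool_pos: [0.4862, -0.0084, 0.2917]
tool_rot: [-3.139, 0.086, 0.009]
contact_force: [0.5, 0.8, -0.6]
opening: 0.0002
grip_force: 0.0
```

```bash
python3 -c "
from h import *
import cv2
where();print(shift(-101,-8,58))
c=eyes.camera_info('wrist');im=eyes.get_image('wrist');cv2.imwrite('pics/w1.png',im[:,:,::-1])
print(c)"
```

```text
t 1.6 tip board [-102.6   -6.4] z 118.7 F [ 0.52  0.83 -0.61] open 0.00020631815295574717
(array([ 0.9,  1.6, 60.7]), np.float64(0.19))
{'camera_matrix': array([[323.84486568,   0.        , 257.7835217 ],
       [  0.        , 323.84486568, 192.16737842],
       [  0.        ,   0.        ,   1.        ]]), 'extrinsics': array([[-5.39481036e-02, -9.58457912e-01, -2.80085759e-01,
         5.54959986e-01],
       [-9.98543304e-01,  5.15200770e-02,  1.60297054e-02,
        -1.05033844e-02],
       [-9.33758044e-04,  2.80542532e-01, -9.59841141e-01,
         2.59570273e-01],
       [ 0.00000000e+00,  0.00000000e+00,  0.00000000e+00,
         1.00000000e+00]])}
```

View pics/w1.png

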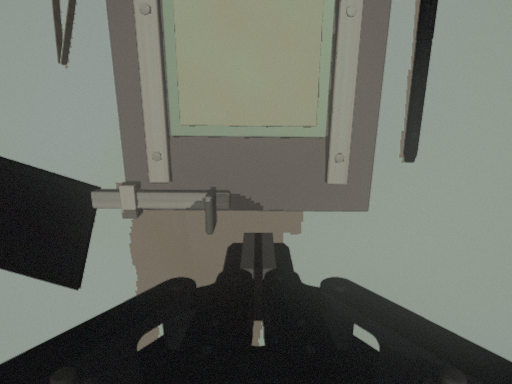

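The wrist view shows the board's front edge at row 211 and its right corner at (369,211). The rail ends are at row ~183, the plate front at row 136 and the tab around (211,212).

```bash
python3 -c "
from h import *
np.set_printoptions(precision=1,suppress=True)
c=eyes.camera_info('wrist')
for n,u,v,z in [('FR corner',369,211,.045),('RR in',328,184,.053),('RR out',349,184,.053),('LR out',149,182,.053),('LR in',170,182,.053),('plate FL',170,136,.051),('plate FR',329,136,.051),('tab top R-front',215,233,.072),('tab top rear',215,200,.072),('bolt end',229,191,.054),('bolt end',229,209,.054)]:
  print(n,tob(B,ray('wrist',(u,v),z,c))*1e3)
"
```

```text
FR corner [-108.6  -84.7]
RR in [-86.8 -52.6]
RR out [-86.8 -66.6]
LR out [-85.8  66.3]
LR in [-85.7  52.3]
plate FL [-55.7  50.6]
plate FR [-55.4 -51.7]
tab top R-front [-114.   21.]
tab top rear [-92.2  20.3]
bolt end [-91.6  13.2]
bolt end [-104.2   13.5]
```

step_arm(
  commands=[
    [0,[1,0,40],0.2],
    [0,[1,0,60],0.2],
    [0,[1,0,60],0.2],
    [0,[1,0,60],0.2],
  ],
)

```text
t: 2.15
tool_pos: [0.4886, -0.0111, 0.2364]
tool_rot: [3.14, -0.099, 0.004]
contact_force: [-0.2, 0.1, 0.3]
opening: -0.0001
grip_force: 0.0
```

```bash
sed -i 's/^B=.*/B=np.array([.5893,-.0078,-.058])/' h.py; python3 -c "
from h import *
where()"
```

```text
t 2.15 tip board [-99.9  -9.3] z 63.4 F [-0.17  0.12  0.26] open -0.0001276145665365406
```

step_arm(
  commands=[
    [0,[-2,0,4],0],
    [0,[-2,-10,4],0],
    [0,[-2,-18,4],0],
    [0,[-2,-24,4],0],
    [0,[-2,-30,4],0],
    [0,[-2,-36,4],0],
    [0,[-2,-42,4],0],
    [0,[-2,-48,4],0],
    [0,[-2,-54,4],0],
    [0,[-2,-60,4],0],
    [0,[-2,-60,4],0],
  ],
)

```text
t: 3.52
tool_pos: [0.4895, 0.0501, 0.2304]
tool_rot: [-3.139, 0.096, 0.001]
contact_force: [0.1, -0.6, -0.4]
opening: -0.0001
grip_force: 0.0
```

```bash
python3 -c "
from h import *
import cv2
where()
im=eyes.get_image('wrist');cv2.imwrite('pics/w2.png',im[:,:,::-1])"
```

```text
t 3.52 tip board [-103.2   52.2] z 57.4 F [ 0.12 -0.57 -0.44] open -5.516192039961497e-05
```

View pics/w2.png

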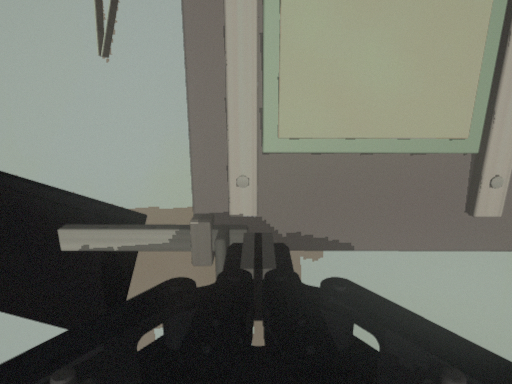

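step_arm(
  commands=[
    [0,[0,-2,0],0],
    [0,[0,-4,0],0],
    [0,[0,-4,0],0],
  ],
)

```text
t: 3.95
tool_pos: [0.4896, 0.0527, 0.2303]
tool_rot: [3.136, -0.096, -0.002]
contact_force: [-2.0, -6.9, -0.6]
opening: -0.0004
grip_force: 3.5
```

```bash
python3 -c "
from h import *
where()
c=eyes.camera_info('wrist');c0=c['extrinsics'].copy();c0[:3,3]-=0
o=monitor.get_obs()
"
```

```text
t 3.95 tip board [-103.2   54. ] z 57.3 F [-1.97 -6.88 -0.61] open -0.000410767145264125
```

step_arm(
  commands=[
    [0,[0,-2,0],0],
    [0,[0,-2,0],0],
    [0,[0,-2,0],0],
  ],
)

```text
t: 4.32
tool_pos: [0.4898, 0.0536, 0.2304]
tool_rot: [3.133, -0.096, -0.003]
contact_force: [-2.5, -13.6, 0.8]
opening: -0.0
grip_force: 6.8
```

```bash
python3 -c "
from h import *
where()"
```

```text
t 4.33 tip board [-103.2   54.2] z 57.4 F [ -2.47 -13.56   0.85] open -3.0046043215038024e-05
```

step_arm(
  commands=[
    [0,[0,10,0],0],
    [0,[0,30,-10],0],
    [0,[0,50,-60],0],
    [0,[0,50,-60],0],
    [0,[0,50,-60],0],
  ],
)

```text
t: 4.95
tool_pos: [0.4869, 0.0057, 0.2907]
tool_rot: [-3.139, 0.098, -0.001]
contact_force: [0.1, 0.4, 0.3]
opening: 0.0002
grip_force: 0.0
```

```bash
python3 -c "
from h import *
import cv2
where()
c=eyes.camera_info('wrist');np.save('w3.npy',c['extrinsics'])
im=eyes.get_image('wrist');cv2.imwrite('pics/w3.png',im[:,:,::-1])"
```

```text
t 4.95 tip board [-103.     7.7] z 117.7 F [0.05 0.42 0.31] open 0.00022071368443418886
```

View pics/w3.png

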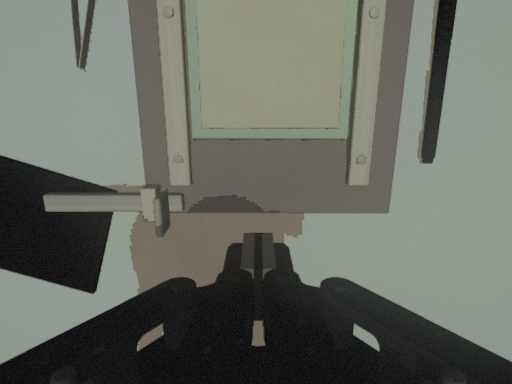

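```bash
python3 -c "
from h import *
np.set_printoptions(precision=1,suppress=True)
c=eyes.camera_info('wrist');c['extrinsics']=np.load('w3.npy')
for n,u,v,z in [('FR corner',391,212,.045),('LR in',191,184,.053),('RR in',349,185,.053),('plate FL',191,138,.051),('plate FR',349,138,.051),('bolt end',183,194,.054),('bolt end',183,210,.054)]:
  print(n,tob(B,ray('wrist',(u,v),z,c))*1e3)
print(shift(70,0,117),shift(70,0,47.5))"
```

```text
FR corner [-110.   -83.8]
LR in [-87.2  53.1]
RR in [-88.2 -50.7]
plate FL [-57.5  51.7]
plate FR [-57.8 -49. ]
bolt end [-93.7  58.6]
bolt end [-104.9   59.3]
(array([173.4,   7.1,  -0.5]), np.float64(-0.22)) (array([173.5,   7.1,  69. ]), np.float64(-0.22))
```

step_arm(
  commands=[
    [0,[55,2,0],0],
    [0,[110,4,0],0],
    [0,[160,6,0],-0.2],
    [0,[173,6,0],-0.2],
    [0,[173,6,0],-0.2],
    [0,[173,6,30],-0.2],
    [0,[173,6,55],-0.2],
    [0,[173,6,64],-0.2],
    [0,[173,6,64],-0.2],
  ],
)

```text
t: 6.12
tool_pos: [0.6583, -0.0107, 0.2261]
tool_rot: [-3.14, 0.091, 0.003]
contact_force: [0.6, -0.5, -0.3]
opening: -0.0001
grip_force: 0.0
```

```bash
python3 -c "
from h import *
where();print(shift(70,1,47.5))"
```

```text
t 6.12 tip board [68.7  1.1] z 53.1 F [ 0.64 -0.54 -0.32] open -0.00013006312541809844
(array([1. , 0.1, 5.6]), np.float64(-0.01))
```

step_arm(
  commands=[
    [0,[0,0,5],0],
    [0,[0,0,5],0],
    [0,[-5,0,5],0],
    [0,[-10,0,5],0],
    [0,[-14,0,5],0],
    [0,[-18,0,5],0],
    [0,[-22,0,5],0],
    [0,[-26,0,5],0],
    [0,[-30,0,5],0],
    [0,[-34,0,5],0],
    [0,[-37,0,5],0],
    [0,[-37,0,5],0],
  ],
)

```text
t: 7.62
tool_pos: [0.6222, -0.0088, 0.2219]
tool_rot: [3.14, -0.092, -0.0]
contact_force: [1.2, -0.2, 1.9]
opening: 0.0
grip_force: 0.9
```

```bash
python3 -c "
from h import *
import cv2
where();c=eyes.camera_info('side')
im=eyes.get_image('side')[145:275,145:305,::-1];cv2.imwrite('pics/s4.png',cv2.resize(im,None,fx=4.6,fy=4.6,interpolation=cv2.INTER_CUBIC))"
```

```text
t 7.62 tip board [32.9  0.9] z 48.9 F [ 1.19 -0.19  1.86] open 1.0165252188278842e-05
```

View pics/s4.png

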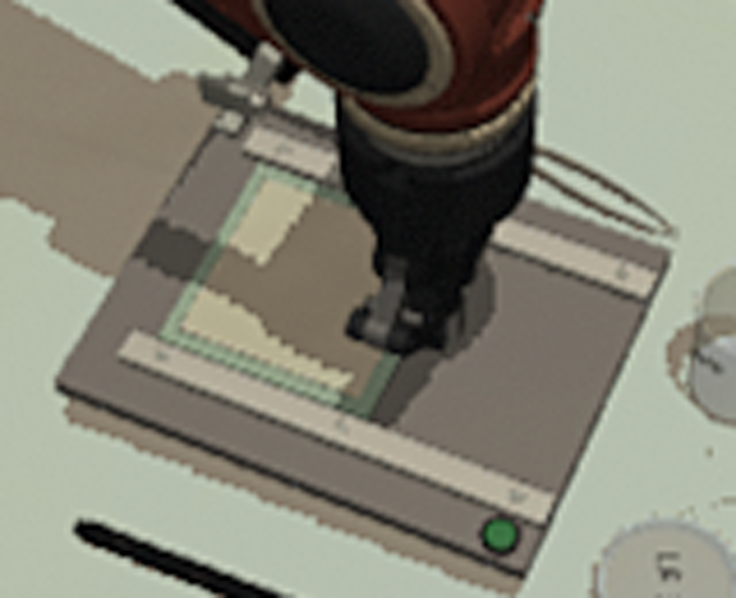

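```bash
python3 -c "
from h import *
for u,v in[(165,338),(265,168),(368,415)]:print(tob(B,ray('side',sc(u,v),.051))*1e3)"
```

```text
[-75.06159088 -49.09228752]
[-74.9873127   47.99482268]
[ 20.9518782  -48.25221441]
```

step_arm(
  commands=[
    [0,[-5,0,0.5],0],
    [0,[-11,0,0.5],0],
    [0,[-17,0,0.5],0],
    [0,[-23,0,0.5],0],
    [0,[-29,0,0.5],0],
    [0,[-35,0,0.5],0],
    [0,[-41,0,0.5],0],
    [0,[-47,0,0.5],0],
    [0,[-53,0,0.5],0],
    [0,[-57,0,0.5],0],
    [0,[-60,0,0.5],0],
    [0,[-60,0,0.5],0],
  ],
)

```text
t: 9.18
tool_pos: [0.5623, -0.0053, 0.2217]
tool_rot: [3.14, -0.092, 0.001]
contact_force: [3.3, -0.6, 5.7]
opening: -0.0003
grip_force: 3.5
```

```bash
python3 -c "
from h import *
import cv2
where()
c=eyes.camera_info('wrist');np.save('w5.npy',c['extrinsics'])
im=eyes.get_image('side')[145:275,145:305,::-1];a=cv2.resize(im,None,fx=4.6,fy=4.6,interpolation=cv2.INTER_CUBIC)
cv2.imwrite('pics/s5.png',a)"
```

```text
t 9.18 tip board [-27.    0.9] z 48.7 F [ 3.34 -0.57  5.65] open -0.00027078681486945763
```

View pics/s5.png

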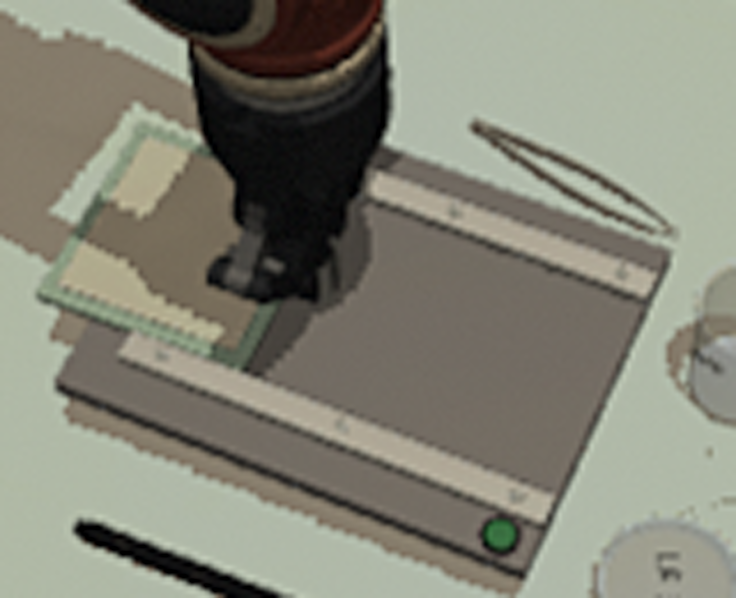

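```bash
python3 -c "
from h import *
for u,v in[(40,294),(138,124),(240,369)]:print(tob(B,ray('side',sc(u,v),.051))*1e3)"
```

```text
[-135.37217214  -51.15325591]
[-139.33118501   46.70596831]
[-38.55766712 -49.89553515]
```

step_arm(
  commands=[
    [0,[15,0,0],0],
    [0,[15,0,-10],0],
    [0,[15,0,-60],0],
    [0,[15,0,-100],0],
    [0,[-25,0,-100],0],
    [0,[-75,0,-100],0],
    [0,[-75,0,-100],0],
    [0,[-75,0,-100],0],
  ],
)

```text
t: 10.22
tool_pos: [0.4875, -0.0009, 0.3212]
tool_rot: [-3.14, 0.092, 0.001]
contact_force: [0.6, -0.2, 0.0]
opening: 0.0002
grip_force: 0.0
```

```bash
python3 -c "
from h import *
import cv2
where()
c=eyes.camera_info('wrist');np.save('w6.npy',c['extrinsics'])
im=eyes.get_image('wrist');cv2.imwrite('pics/w6.png',im[:,:,::-1])"
```

```text
t 10.22 tip board [-102.1    1. ] z 148.2 F [ 0.6  -0.16  0.03] open 0.00020472516501361362
```

View pics/w6.png

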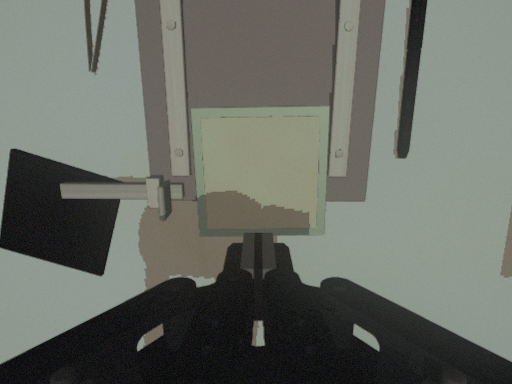

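The plate now overhangs the front edge. Its front corners are at (199,237) and (325,236), its rear corners at (192,108) and (329,106). The board's front edge is at row 201–202, right corner (367,202). The coating is intact, the bolt is open with its end at (182,191), and the plate is nearly straight.

```bash
python3 -c "
from h import *
c=eyes.camera_info('wrist');c['extrinsics']=np.load('w6.npy')
for n,u,v,z in [('FR corner',367,202,.045),('front edge L',152,201,.045),('LR in',189,176,.053),('RR in',331,177,.053),('FL',199,237.5,.051),('FR',325.5,236,.051),('RL',192,108,.051),('RR',329,106.5,.051),('bolt end',182,191,.054)]:
  print(n,(tob(B,ray('wrist',(u,v),z,c))*1e3).round(1))"
```

```text
FR corner [-111.2  -83.9]
front edge L [-110.5   86.3]
LR in [-88.3  54.1]
RR in [-89.  -52.3]
FL [-139.1   49.4]
FR [-137.7  -51.4]
RL [-39.1  49.5]
RR [-38.  -48.1]
bolt end [-99.7  59.8]
```

```bash
python3 -c "
from station import finish_job
print(finish_job())"
```

```text
the job is handed in; nothing more can be done
None
```

I pushed the stop bolt open to its end stop, then pushed the plate from behind until it stuck out about 28 mm over the front end; it lies flat with its coating untouched as far as the last wrist picture shows, and the job was handed in at about 10 s.

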